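Load the tape unwinder and hold its brake off

TASK

Load the blue roll of binding tape: slide it up off its post on the roll stand, lower it over the tape unwinder's spindle until it sits flat on the platter, without dropping it, and let go of it. Then turn the unwinder's spring-return brake dial clockwise past its first two clicks to the third (the green dot, brake fully off) and finish still holding it there against its spring, so that a colleague can thread the tape. Leave the white roll on its post and the mug, glue stick, binder clip and eraser where they are.

Things in the scene. Friction and masses are not known exactly. Their poses are not given: they have to be found in the camera images.
- blue_roll_center (a point): centre (half-way up) of the loose blue tape roll, axis z upright: 56 mm across, 40 mm high, brown cardboard core with a 28 mm bore right through, about 0.11 kg. Starts on one of the two posts of the roll stand, either one. The grip is the outside of the roll, from above
- white_roll_center (a point): centre of a white tape roll of the same size on the other post; stays there
- roll_stand: fixed dark steel foot, 74 (x) x 174 (y) mm, with two upright 21 mm posts at y = +50 and -50 mm of its frame; origin at the centre of its underside. Post tops are 66 mm above the worktop; the rolls' undersides 14.5 mm, so the posts stick 11 mm out of the rolls. Stand and unwinder trade places between left and right of the low desk tray
- post_left (a point): centre of the top of the stand's post at +y of the stand
- post_right (a point): centre of the top of the stand's post at -y of the stand
- unwinder: fixed grey tape unwinder, base 106 (x) x 178 (y) mm, its top 24 mm above the worktop; origin at the centre of its underside. At y = -43 mm of its frame the 80 mm platter (braked, turns stiffly) with the upright spindle; at y = +57 mm the brake dial, 100 mm from the spindle. A low orange brake shoe swings off the platter's rim as the dial is turned
- exit_guide (a point): centre of the fixed tape exit guide on the unwinder's front edge between platter and dial: a white roller and an upright steel cutter plate, together 16 x 30 mm, from the base up to 72 mm above the worktop; keep the fingers clear of it
- spindle_seat (a point): point on the spindle's axis at the level of the platter's top, where the roll's underside comes to rest, 32 mm above the worktop; z up. The black spindle is 23 mm thick and stands 47 mm above this point, its top 9 mm tapering to 17 mm
- dial_grip (a point): point on the brake dial's upright axis, 50 mm above the worktop, on its grip: an upright black bar 46 mm long, 12 mm thick, reaching from 30 to 63 mm above the worktop over a round skirt of 48 mm whose top is 30 mm above the worktop. x runs along the bar (the white pointer line is at its -x end, towards the robot side), y across its 12 mm; the frame turns with the dial
- brake_dial (a joint): turn of the brake dial, rad, clockwise seen from above; 0 at rest. Clicks at 0.43, 0.86 and 1.29 (third, green dot), hard stop at 1.34. A spring drives it back to 0 from anywhere, about 0.06 Nm at rest rising to 0.15 Nm at the third click, plus some 0.04 Nm to pass each click; it must be held
- mug: cream mug, a bystander behind the tray
- glue_stick: standing glue stick, 88 mm high, a bystander behind the left place
- binder_clip_1: black binder clip standing in the desk tray, a bystander
- eraser: grey and white eraser in front of the desk tray, a bystander

How it is judged:
By the outcome, as a careful person would: the job done as asked, in the order asked, and still so for the second after the job is handed in, while the arm keeps its last pose, push and grip.
It also fails if it takes over 58 s, if anything falls off the work surface, if the arm or the gripper's body presses on something with over 40 N, if the wrist force passes 120 N, or if a joint passes its speed limit or range.

ROBOT

A 6-joint arm with a two-finger parallel gripper is mounted at the origin on a cart in front of the work surface, level with it; the furniture and walls round the work are solid. World frame = base frame: x ahead of the robot, y to its left, z up, the work surface at z = 0. Lengths are in m, angles in rad, forces in N, time in s.
With the tool pointing down it reaches from about 0.25 to 0.775 m from the base axis. Payload 4 kg.
Tool frame: the origin (TCP) lies at the very end of the fingers, on their centre line; the grasp point (between the pads) lies 19 mm behind it; z points along the fingers, y is the line along which they close (so a half turn about z gives the same grasp; the last joint's range is limited). The gripper opens to 94 mm and grips with 3 to 60 N. Pads are 16 mm wide; open, the fingers measure 119 mm over their backs; the gripper's body (75 mm by 177 mm) begins 78 mm behind the grasp point.
Start: joints at [-1.242, 0.087, 1.371, -0, 1.684, -0.103], TCP at [0.23, -0.5, 0.206] pointing down, gripper open.
Joint ranges: [-3.1, 3.1], [-0.76, 2.03], [0.27, 2.55], [-1.08, 4.22], [0.17, 2.65], [-2.57, 2.57]. Speed limits (rad/s): [2.79, 2.79, 3.14, 3.14, 3.14, 3.14].

INTERFACE

Orientations are given as [roll, pitch, yaw] about the fixed x, y, z axes, in that order (R = Rz(yaw) Ry(pitch) Rx(roll)).
In Python, from bench import robot, vision gives the robot as it stands.
- The arm moves only by the shell command python3 -m crank 'ROWS'. ROWS is JSON, a list of rows, each a list of 3 entries, a list of its own where there are three numbers: the closure, from 0 (fully open) to 1 (shut), then the shift along the tool's x, y, z in m, then the turn, a rotation vector about the tool's x, y, z in degrees. A call has 1 to 8 rows; each row shifts and turns the commanded pose from where the row before left it, along the tool's axes as they then stand; what a row does not reach is not made up. A row lasts 1/10 s, in which the tool goes at most 50 mm and 8.59 degrees, less where a joint would pass 70% of its speed; a pose out of reach is approached as far as the arm can. A call with a gripper value outside its range is refused whole. The fingers move at their own pace and stop on an object; the grip force is fixed at half the most. Time passes only in rows, so rows that do not move let the fingers close. It gives the time, the measured TCP pose, the force, the opening and the grip force at its end, in the units of the state.
- robot.get_obs(): the state, without advancing time (a new reading comes with each control period).
- vision.snapshot(name): name is "side" or "top"; returns a dict with "color" (420x560x3 uint8, red, green, blue), "z_map" (420x560 float32, m along the optical axis (not along the pixel's ray), 0 where there is no reading), "fx", "fy", "cx", "cy" (pixels), "R" (3x3) and "t" (3): a world point X has camera coordinates R X + t. Camera axes: x right, y down, z forward; pixel columns grow to the right and rows downward; lengths in m; the calibration is good to about 2 mm. A picture is of the moment at which its call begins.
- robot.close_job(): hands the job in; it is judged then, once.
The state is a dict: "time": time; "joint_positions": joint angles; "qvel": joint speeds; "joint_torque": joint torques, N m; "tool_pos": TCP position; "ee_rot": TCP orientation; "wrist_force": force on the tool from outside, world axes, zero at the start; "wrist_torque": the same for the moment, N m; "width": finger opening in m; "finger_force": force on a finger pad.
Only numpy, scipy, OpenCV 4.12 (cv2) and the standard library are available. Lean on these libraries where they do the work, as an engineer would, in place of code of your own. Each camera call takes 0.05 s, during which the arm holds its last target. There are 200 camera calls.

## Working session

There is one attempt and no reset: what is moved stays moved. The work goes in short steps, Python scripts to look and compute and a shell command to move; the robot and the scene stay as the last step left them, time stands still between calls to the robot, and variables do not carry over. Pictures are saved under pics/ and viewed, at most 10 in all, crops included, and the job is handed in when it is done.

```bash
mkdir -p pics; ls
cat > h.py <<'E'
import numpy as np, cv2
from bench import robot, vision
def snap(n):
    return vision.snapshot(n)
def cloud(s):
    v,u=np.mgrid[0:420,0:560]; z=s["z_map"]
    P=np.stack([(u-s["cx"])/s["fx"]*z,(v-s["cy"])/s["fy"]*z,z],-1)
    return (P-np.array(s["t"]))@np.array(s["R"])
def ray(s,u,v,h):
    R=np.array(s["R"]);C=-R.T@np.array(s["t"]);d=R.T@np.array([(u-s["cx"])/s["fx"],(v-s["cy"])/s["fy"],1.])
    return C+d*(h-C[2])/d[2]
def proj(s,X):
    c=np.array(s["R"])@np.array(X)+np.array(s["t"]);return s["fx"]*c[0]/c[2]+s["cx"],s["fy"]*c[1]/c[2]+s["cy"]
def save(s,f,k=1,crop=None):
    im=s["color"][:,:,::-1]
    if crop: a,b,c,d=crop; im=im[b:d,a:c]
    cv2.imwrite("pics/"+f,cv2.resize(im,None,fx=k,fy=k,interpolation=cv2.INTER_CUBIC))
E
python3 - <<'E'
from h import *
for n in("top","side"):
    s=snap(n); save(s,n+"0.png",1.42); np.savez("/tmp/%s0.npz"%n,**s)
    print(n,s["fx"],s["cx"],s["cy"],-np.array(s["R"]).T@s["t"],np.array(s["R"]).round(2).tolist())
print(robot.get_obs())
E
```

```text
pics
top 459.1076483405833 281.6467635246422 204.76011283431492 [ 0.42616891 -0.04403997  1.30431876] [[0.03, -1.0, 0.02], [-1.0, -0.03, -0.09], [0.09, -0.01, -1.0]]
side 415.41077329811674 276.32111658791933 204.64229526384193 [ 0.27493379 -0.4991246   0.77060103] [[0.84, -0.54, 0.0], [-0.43, -0.67, -0.6], [0.33, 0.51, -0.8]]
{'time': 0.1, 'joint_positions': array([-1.24209304e+00,  8.78855096e-02,  1.37209738e+00, -2.46762950e-05,
        1.68358600e+00, -1.03095419e-01]), 'qvel': array([-0.00069131, -0.00208883, -0.00329351, -0.0012438 ,  0.00333553,
       -0.00132143]), 'joint_torque': array([ 3.11813172e-03, -3.41254520e+01, -3.03300512e+01,  7.19963433e-02,
        3.04342748e-02, -9.58572400e-05]), 'tool_pos': array([ 0.23000877, -0.49905548,  0.20442171]), 'ee_rot': array([-3.13962439e+00, -1.78985010e-04,  4.31795777e-01]), 'wrist_force': array([ 0.1360407 ,  1.33822709, -0.2773897 ]), 'wrist_torque': array([ 0.02907109, -0.0314709 , -0.01166779]), 'finger_force': 0.0, 'width': 0.09437322534989935}
```

View pics/top0.png

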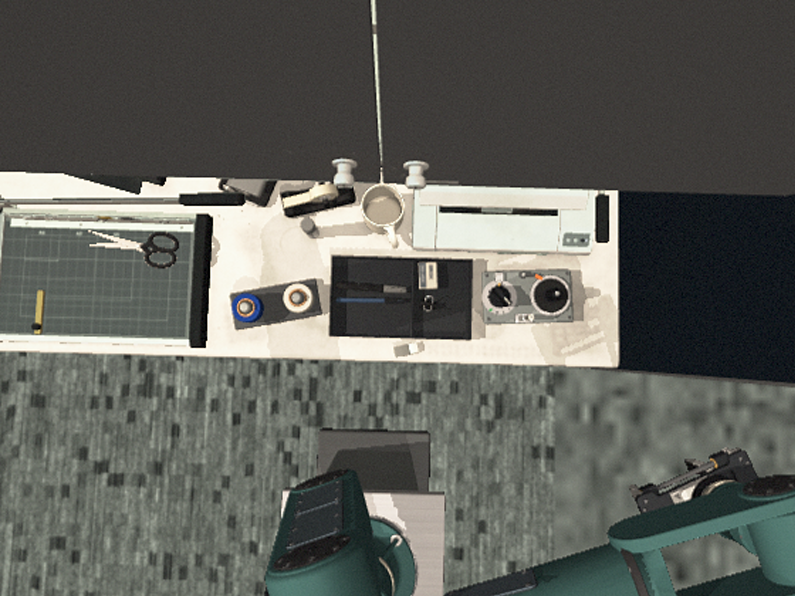

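View pics/side0.png

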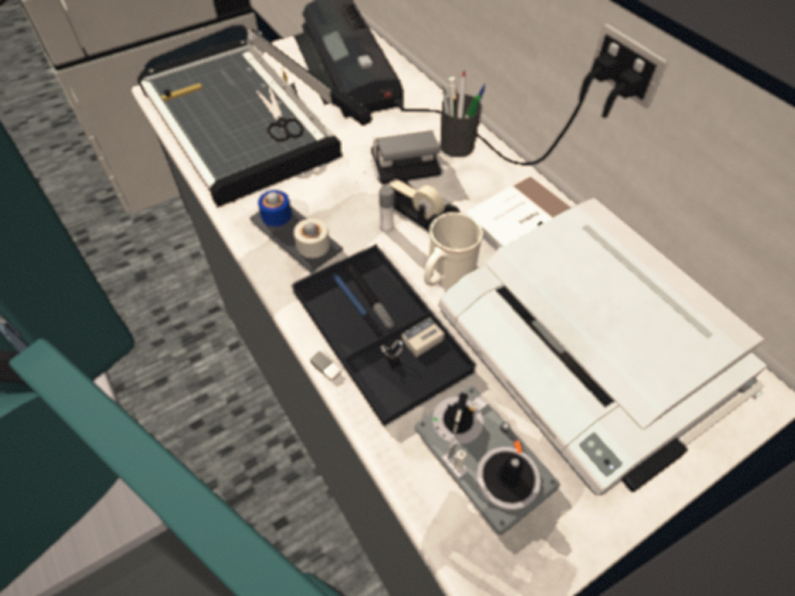

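The top view shows the blue roll at about (246,307) in the 1.42x picture, the white roll at (298,297), the spindle at (550,295), the dial at (500,295) and the exit guide at (525,317). The stand is on the left and the unwinder on the right.

Run:
```python
from h import *
for n in("top","side"):
    s=dict(np.load("/tmp/%s0.npz"%n)); P=cloud(s); hsv=cv2.cvtColor(s["color"],cv2.COLOR_RGB2HSV)
    def pr(*a): print(n,*[np.round(x,4) if not isinstance(x,str) else x for x in a])
    inb=np.zeros((420,560),bool)
    X,Y,Z=P[...,0],P[...,1],P[...,2]
    m=(hsv[...,0]>105)&(hsv[...,0]<130)&(hsv[...,1]>150)&(hsv[...,2]>60)&(Z<0.075)&(Z>0.01)
    c,l,st,ce=cv2.connectedComponentsWithStats(m.astype(np.uint8))
    for i in range(1,c):
        if st[i,4]>60: pr("blue",st[i],ce[i],P[l==i].min(0),P[l==i].max(0))
    i=1+np.argmax(st[1:,4]); top=(l==i)&(Z>0.050)
    if top.any():
        pts=np.argwhere(l==i)[:,::-1].astype(np.float32)
        (u,v),(a,b),t=cv2.fitEllipse(cv2.convexHull(pts)); pr("ell",np.array([u,v,a,b]),ray(s,u,v,.0545), "toppts",P[top].mean(0),P[top].min(0),P[top].max(0))
    # unwinder: heights
    reg=(X>.30)&(X<.6)&(Y<-.2)&(Y>-.45)
    for lo,hi in((.018,.028),(.028,.037),(.045,.066),(.066,.09)):
        q=reg&(Z>lo)&(Z<hi); c,l,st,ce=cv2.connectedComponentsWithStats(q.astype(np.uint8))
        for i in range(1,c):
            if st[i,4]>12:
                p=P[l==i]; r=cv2.minAreaRect(p[:,:2].astype(np.float32)*1000); pr(f"z{lo}-{hi}",st[i,4],ce[i],p.mean(0),"med",np.median(p,0),str(r))
s=dict(np.load("/tmp/top0.npz"));save(s,"c1.png",5,(330,180,420,240))
```

```text
top blue [164 207  20  20 174] [174.2011 216.6724] [0.475  0.2078 0.0249] [0.5271 0.2594 0.0604]
top ell [173.4693 216.4896  19.765   20.9639] [0.5008 0.2327 0.0545] toppts [0.502  0.2336 0.0535] [0.475  0.2078 0.05  ] [0.5271 0.2594 0.0604]
top z0.018-0.028 1296 [367.0062 208.7623] [ 0.5392 -0.3007  0.0235] med [ 0.5361 -0.2929  0.0236] ((541.213623046875, -311.80548095703125), (105.56681823730469, 179.5677490234375), 3.007068395614624)
top z0.028-0.037 550 [385.5545 206.4055] [ 0.5464 -0.3508  0.0322] med [ 0.5457 -0.3494  0.0321] ((545.099365234375, -343.40399169921875), (103.92740631103516, 78.29063415527344), 83.95536041259766)
top z0.028-0.037 61 [352.8689 198.9672] [ 0.5649 -0.2593  0.0309] med [ 0.5678 -0.2591  0.0302] ((560.03662109375, -259.5248718261719), (55.21407699584961, 17.898889541625977), 21.585168838500977)
top z0.028-0.037 49 [347.3469 210.6531] [ 0.5317 -0.2443  0.031 ] med [ 0.5302 -0.2432  0.0307] ((530.4266357421875, -243.28500366210938), (41.1241569519043, 19.233543395996094), 39.76517868041992)
top z0.045-0.066 89 [353.0337 207.9213] [ 0.5371 -0.2551  0.0603
[... 2836 characters left out ...]
0.3624  0.0562] ((536.2158203125, -359.4479064941406), (8.715827941894531, 21.71828269958496), 23.62352180480957)
side z0.066-0.09 13 [318.6923 312.9231] [ 0.4961 -0.2953  0.0687] med [ 0.4959 -0.2955  0.0685] ((495.951904296875, -294.995849609375), (11.5286226272583, 2.692080020904541), 3.239548921585083)
side z0.066-0.09 33 [324.5758 319.9394] [ 0.4968 -0.3115  0.0699] med [ 0.4966 -0.312   0.0699] ((497.0946350097656, -311.03466796875), (10.68628978729248, 8.903514862060547), 55.63806915283203)
side z0.066-0.09 147 [361.4082 327.3673] [ 0.5401 -0.3578  0.0762] med [ 0.5397 -0.3581  0.0777] ((541.9161376953125, -357.43719482421875), (18.910207748413086, 22.37646484375), 42.688716888427734)
```

View pics/c1.png

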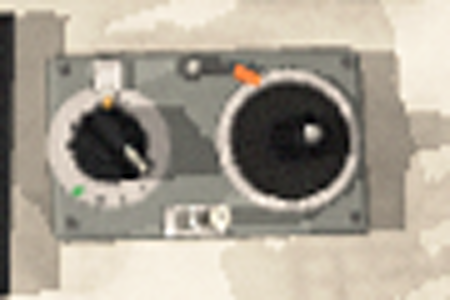

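The crop shows the dial at (110,145) with its white pointer to the lower right, so the bar yaw is about 40°. The green dot is at lower left, which is clockwise of the pointer. The spindle is near (0.543,-0.356), the dial near (0.5375,-0.2565) and the blue roll near (0.501,0.233).

```bash
python3 - <<'E'
from h import *
s=dict(np.load("/tmp/top0.npz"));s2=dict(np.load("/tmp/side0.npz"))
for s in(s,s2):
    P=cloud(s);X,Y,Z=P[...,0],P[...,1],P[...,2]
    q=(Z>.058)&(Z<.075)&(X>.42)&(X<.56)&(Y<.3)&(Y>.08)
    c,l,st,ce=cv2.connectedComponentsWithStats(q.astype(np.uint8))
    for i in range(1,c):
        if st[i,4]>8: p=P[l==i]; print(p.mean(0).round(4),p.min(0).round(3),p.max(0).round(3))
    q=(X>.4)&(X<.65)&(Y>-.45)&(Y<.26)&(Z>.08); print("tall",P[q].min(0),P[q].max(0))
    q=(X>.56)&(X<.65)&(Y>-.42)&(Y<-.18); print("back x of z>.05",P[q&(Z>.05)][:,0].min(),P[q].max(0))
E
python3 -m crank '[[0,[0,-0.045,0],[0,0,8.25]],[0,[0,-0.045,0],[0,0,8.25]],[0,[0,-0.045,0],[0,0,8.25]],[0,[0.025,-0.043,0],[0,0,0]],[0,[0.025,-0.043,0],[0,0,0]],[0,[0.025,-0.043,0],[0,0,0]],[0,[0.025,-0.043,0],[0,0,0]],[0,[0.025,-0.043,0],[0,0,0]]]'
```

```text
[0.523  0.1374 0.0642] [0.515 0.128 0.058] [0.531 0.148 0.072]
[0.5024 0.2347 0.064 ] [0.493 0.227 0.058] [0.513 0.242 0.071]
tall [ 0.42616891 -0.44990331  0.08002783] [0.64997525 0.25991291 1.30431876]
back x of z>.05 0.6131024798547646 [ 0.649988   -0.18002679  0.98219849]
[0.5014 0.2316 0.063 ] [0.492 0.225 0.058] [0.512 0.242 0.068]
[0.5223 0.1342 0.0631] [0.514 0.126 0.058] [0.532 0.145 0.067]
tall [ 0.53588354 -0.37840142  0.08005511] [0.64991419 0.12362816 0.61843203]
back x of z>.05 0.610893696945155 [ 0.64999922 -0.18001648  0.61843203]
time: 0.9
tool_pos: [0.3174, -0.1541, 0.2053]
ee_rot: [3.141, -0.001, -0.001]
wrist_force: [1.4, -0.9, -0.0]
width: 0.094
finger_force: 0.0
```

```bash
python3 -m crank '[[0,[0.02,-0.045,0],[0,0,0]],[0,[0.02,-0.045,0],[0,0,0]],[0,[0.02,-0.045,0],[0,0,0]],[0,[0.02,-0.045,0],[0,0,0]],[0,[0.02,-0.045,0],[0,0,0]],[0,[0.02,-0.045,0],[0,0,0]],[0,[0.02,-0.045,0],[0,0,0]],[0,[0.02,-0.045,0],[0,0,0]]]'
python3 -m crank '[[0,[0.024,-0.027,0.02],[0,0,0]],[0,[0,0,0.04],[0,0,0]],[0,[0,0,0.03],[0,0,0]],[0,[0,0,0],[0,0,0]]]'
```

```text
time: 1.7
tool_pos: [0.4773, 0.2061, 0.2049]
ee_rot: [3.141, 0.001, 0.001]
wrist_force: [1.4, -0.4, -0.4]
width: 0.0939
finger_force: 0.0
time: 2.1
tool_pos: [0.4973, 0.23, 0.109]
ee_rot: [3.137, 0.012, 0.0]
wrist_force: [-0.3, -0.1, -0.9]
width: 0.094
finger_force: 0.0
```

```bash
python3 -m crank '[[0,[0,0,0],[0,0,0]],[0,[0,0,0],[0,0,0]]]'
python3 - <<'E'
from h import *
s=snap("top");s2=snap("side");a=s["color"][150:270,110:290];b=s2["color"][70:210,120:330]
f=lambda i:cv2.resize(i,(560,int(560*i.shape[0]/i.shape[1])),interpolation=3)
cv2.imwrite("pics/c2.png",cv2.resize(np.vstack([f(a),f(b)]),None,fx=.78,fy=.78)[:,:,::-1])
E
```

```text
time: 2.3
tool_pos: [0.5025, 0.2312, 0.1179]
ee_rot: [-3.14, -0.004, -0.001]
wrist_force: [-0.5, 0.3, -0.4]
width: 0.0939
finger_force: 0.0
```

View pics/c2.png

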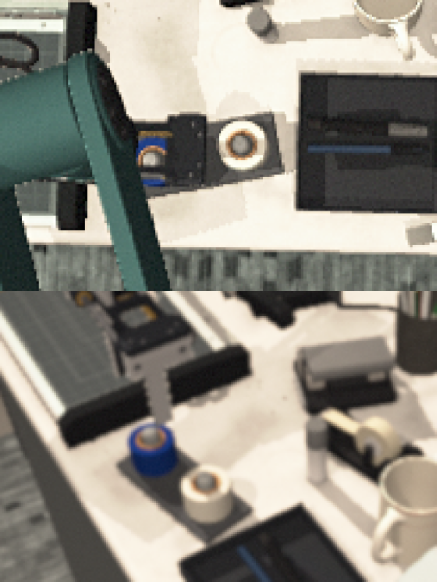

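The gripper hangs above the blue roll, with the trimmer bar to its left and the white roll clear on the right. I'm descending now.

```bash
python3 -m crank '[[0,[0,-0.0015,0.02],[0,0,0]],[0,[0,0,0.025],[0,0,0]],[0,[0,0,0.025],[0,0,0]],[0,[0,0,0.018],[0,0,0]],[0,[0,0,0.008],[0,0,0]],[0,[0,0,0],[0,0,0]],[0,[0,0,0],[0,0,0]]]'
python3 -m crank '[[1,[0,0,0],[0,0,0]],[1,[0,0,0],[0,0,0]],[1,[0,0,0],[0,0,0]],[1,[0,0,0],[0,0,0]],[1,[0,0,0],[0,0,0]],[1,[0,0,0],[0,0,0]],[1,[0,0,0],[0,0,0]],[1,[0,0,0],[0,0,0]]]'
```

```text
time: 3.1
tool_pos: [0.5024, 0.2328, 0.0211]
ee_rot: [-3.141, -0.003, -0.0]
wrist_force: [-0.0, 0.1, 0.7]
width: 0.0942
finger_force: 0.0
time: 3.9
tool_pos: [0.5013, 0.2327, 0.0196]
ee_rot: [-3.141, -0.0, -0.0]
wrist_force: [-0.2, 1.0, 1.2]
width: 0.0556
finger_force: 30.0
```

```bash
python3 -m crank '[[1,[0,0,-0.01],[0,0,0]],[1,[0,0,-0.015],[0,0,0]],[1,[0,0,-0.02],[0,0,0]],[1,[0,0,-0.02],[0,0,0]],[1,[0,0,-0.025],[0,0,0]],[1,[0,0,-0.025],[0,0,0]],[1,[0,0,-0.015],[0,0,0]],[1,[0,0,0],[0,0,0]]]'
python3 - <<'E'
from h import *
print(robot.get_obs()["wrist_force"],robot.get_obs()["width"])
E
```

```text
time: 4.7
tool_pos: [0.5028, 0.2327, 0.1532]
ee_rot: [-3.14, -0.006, -0.0]
wrist_force: [0.2, 0.4, 0.1]
width: 0.0556
finger_force: 30.0
[0.15177019 0.41765865 0.12680314] 0.05555603570677762
```

```bash
python3 -m crank '[[1,[0.002,0.02,0],[0,0,0]],[1,[0.003,0.035,0],[0,0,0]],[1,[0.003,0.045,0],[0,0,0]],[1,[0.003,0.045,0],[0,0,0]],[1,[0.003,0.045,0],[0,0,0]],[1,[0.003,0.045,0],[0,0,0]],[1,[0.003,0.045,0],[0,0,0]],[1,[0.003,0.045,0],[0,0,0]]]'
python3 -m crank '[[1,[0.003,0.045,0],[0,0,0]],[1,[0.003,0.045,0],[0,0,0]],[1,[0.003,0.045,0],[0,0,0]],[1,[0.003,0.045,0],[0,0,0]],[1,[0.003,0.04,0],[0,0,0]],[1,[0.003,0.03,0],[0,0,0]],[1,[0,0.014,0.02],[0,0,0]],[1,[0,0,0.02],[0,0,0]]]'
python3 -m crank '[[1,[0,0,0],[0,0,0]],[1,[0,0,0],[0,0,0]],[1,[0,0,0],[0,0,0]]]'
```

```text
time: 5.5
tool_pos: [0.523, -0.0942, 0.148]
ee_rot: [-3.141, 0.003, -0.0]
wrist_force: [0.9, -0.2, -1.5]
width: 0.0555
finger_force: 30.0
time: 6.3
tool_pos: [0.5411, -0.3591, 0.1076]
ee_rot: [3.141, 0.001, -0.003]
wrist_force: [-0.9, 0.9, -1.5]
width: 0.0552
finger_force: 30.0
time: 6.6
tool_pos: [0.5426, -0.3564, 0.1105]
ee_rot: [3.141, -0.001, 0.0]
wrist_force: [-0.5, 1.1, -0.8]
width: 0.0558
finger_force: 30.0
```

Run:
```python
from h import *
ims=[]
for n in("top","side"):
    s=snap(n);np.savez("/tmp/%s1.npz"%n,**s);P=cloud(s);hsv=cv2.cvtColor(s["color"],cv2.COLOR_RGB2HSV)
    m=(hsv[...,0]>105)&(hsv[...,0]<130)&(hsv[...,1]>130)&(hsv[...,2]>40)&(P[...,1]<-.25)&(P[...,1]>-.45)&(P[...,2]>.08)
    p=P[m];print(n,m.sum(),p.min(0),p.max(0),np.argwhere(m).min(0),np.argwhere(m).max(0))
    u,v=map(int,proj(s,[.5426,-.3564,.12])); ims.append(cv2.resize(s["color"][max(0,v-45):v+45,max(0,u-65):u+65],(520,360),interpolation=3))
    print(u,v)
cv2.imwrite("pics/c3.png",cv2.resize(np.vstack(ims),None,fx=.83,fy=.83)[:,:,::-1])
```

```text
top 2 [ 0.51716134 -0.36421759  0.14088777] [ 0.51775927 -0.35982563  0.1475975 ] [214 400] [214 401]
395 204
side 522 [ 0.50863348 -0.39384512  0.10662954] [ 0.56407074 -0.32893419  0.24439778] [296 349] [335 383]
366 315
```

View pics/c3.png

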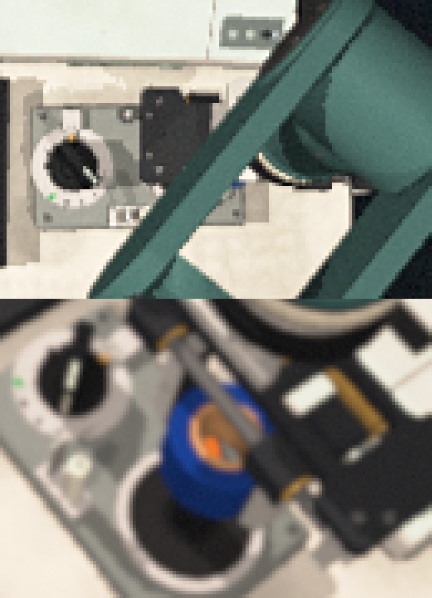

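The side view shows the roll held upright above the platter, with its rim at about (215,450) in the picture. I'll compare roll and spindle by circle fits in the same camera.

Run:
```python
from h import *
from scipy.optimize import least_squares
def fit(p,r,c0):
    f=least_squares(lambda c:np.hypot(p[:,0]-c[0],p[:,1]-c[1])-r,c0,loss="soft_l1",f_scale=.001)
    return f.x.round(4),len(p),np.abs(f.fun).mean().round(4)
s=dict(np.load("/tmp/side1.npz"));P=cloud(s);hsv=cv2.cvtColor(s["color"],cv2.COLOR_RGB2HSV)
m=(hsv[...,0]>105)&(hsv[...,0]<130)&(hsv[...,1]>130)&(hsv[...,2]>40)
q=m&(P[...,2]>.11)&(P[...,2]<.144)&(np.hypot(P[...,0]-.5426,P[...,1]+.3564)<.036)
print("roll",fit(P[q],.028,[.5426,-.3564]))
q=m&(P[...,2]>.140)&(P[...,2]<.156);print("roll top",P[q].mean(0),P[q].min(0),P[q].max(0))
for n in("side","top"):
    s=dict(np.load("/tmp/%s0.npz"%n));P=cloud(s);Z=P[...,2]
    q=(Z>.04)&(Z<.0695)&(np.hypot(P[...,0]-.5426,P[...,1]+.3564)<.02)
    if q.sum()>5: print(n,"spindle",fit(P[q],.0115,[.5426,-.3564]))
    q=(Z>.0765)&(Z<.085)&(np.hypot(P[...,0]-.5426,P[...,1]+.3564)<.02);print("tip",cv2.minEnclosingCircle(P[q][:,:2].astype(np.float32)),q.sum())
    q=(Z>.0285)&(Z<.036)&(np.hypot(P[...,0]-.5426,P[...,1]+.3564)<.045)&(P[...,0]<.56)
    h=cv2.convexHull(P[q][:,:2].astype(np.float32))[:,0]; h=h[h[:,0]<.555]; print("platter",fit(h,.04,[.5426,-.3564]))
```

```text
roll (array([ 0.5432, -0.3572]), 342, np.float64(0.0015))
roll top [ 0.53041361 -0.3551992   0.14411681] [ 0.51440547 -0.38237484  0.14002155] [ 0.56407074 -0.32893419  0.14711368]
side spindle (array([ 0.5433, -0.3563]), 89, np.float64(0.0003))
tip ((0.5419887900352478, -0.3566983938217163), 0.009410373866558075) 94
platter (array([ 0.5431, -0.3565]), 24, np.float64(0.0005))
top spindle (array([ 0.5442, -0.3562]), 24, np.float64(0.0004))
tip ((0.5436313152313232, -0.3553243577480316), 0.009366810321807861) 34
platter (array([ 0.5389, -0.3559]), 11, np.float64(0.0007))
```

```bash
python3 -m crank '[[1,[0,-0.0006,0.01],[0,0,0]],[1,[0,0,0.01],[0,0,0]],[1,[0,0,0.008],[0,0,0]],[1,[0,0,0.008],[0,0,0]],[1,[0,0,0.008],[0,0,0]],[1,[0,0,0.006],[0,0,0]],[1,[0,0,0],[0,0,0]]]'
python3 -c "
from h import *
o=robot.get_obs();print(o['wrist_force'],o['wrist_torque'])"
```

```text
time: 7.4
tool_pos: [0.5414, -0.3555, 0.0579]
ee_rot: [-3.14, 0.002, -0.0]
wrist_force: [-0.1, 0.2, -1.6]
width: 0.0556
finger_force: 30.0
[-0.09099303  0.22823179 -1.58196489] [0.06314334 0.05526089 0.03009964]
```

```bash
python3 -m crank '[[1,[0,0,0.005],[0,0,0]],[1,[0,0,0.005],[0,0,0]],[1,[0,0,0.005],[0,0,0]],[1,[0,0,0.004],[0,0,0]],[1,[0,0,0],[0,0,0]],[1,[0,0,0],[0,0,0]],[1,[0,0,0],[0,0,0]]]'
python3 -m crank '[[1,[0,0,0.002],[0,0,0]],[1,[0,0,0.001],[0,0,0]],[1,[0,0,0],[0,0,0]],[1,[0,0,0],[0,0,0]]]'
```

```text
time: 8.1
tool_pos: [0.5423, -0.3561, 0.0408]
ee_rot: [3.141, -0.0, -0.0]
wrist_force: [-0.2, -0.6, -0.7]
width: 0.0553
finger_force: 30.0
time: 8.5
tool_pos: [0.5421, -0.3559, 0.0375]
ee_rot: [3.142, 0.0, -0.0]
wrist_force: [1.4, -0.3, -0.6]
width: 0.0553
finger_force: 30.0
```

```bash
python3 -m crank '[[1,[0,0,0.001],[0,0,0]],[1,[0,0,0],[0,0,0]],[1,[0,0,0.0005],[0,0,0]],[1,[0,0,0],[0,0,0]],[1,[0,0,0.0005],[0,0,0]],[1,[0,0,0],[0,0,0]],[1,[0,0,0],[0,0,0]]]'
```

```text
time: 9.2
tool_pos: [0.5422, -0.3561, 0.0373]
ee_rot: [3.141, -0.001, -0.0]
wrist_force: [-3.2, 1.6, 6.8]
width: 0.0555
finger_force: 30.0
```

```bash
python3 -m crank '[[0.2,[0,0,0],[0,0,0]],[0.2,[0,0,0],[0,0,0]],[0.2,[0,0,0],[0,0,0]],[0.2,[0,0,0],[0,0,0]],[0.2,[0,0,0],[0,0,0]]]'
python3 -m crank '[[0.2,[0,0,-0.01],[0,0,0]],[0.2,[0,0,-0.02],[0,0,0]],[0.2,[0,0,-0.03],[0,0,0]],[0.2,[0,0,-0.04],[0,0,0]],[0.2,[0,0,-0.03],[0,0,0]],[0.2,[0,0,0],[0,0,0]]]'
python3 - <<'E'
from h import *
from scipy.optimize import least_squares
s=snap("side");P=cloud(s);hsv=cv2.cvtColor(s["color"],cv2.COLOR_RGB2HSV)
m=(hsv[...,0]>105)&(hsv[...,0]<130)&(hsv[...,1]>130)&(hsv[...,2]>40)&(np.hypot(P[...,0]-.5426,P[...,1]+.3564)<.04)
print(P[m].min(0),np.percentile(P[m],98,axis=0))
t=snap("top")
f=lambda i:cv2.resize(i,(520,360),interpolation=3)
cv2.imwrite("pics/c4.png",cv2.resize(np.vstack([f(s["color"][255:365,285:435]),f(t["color"][160:260,320:450])]),None,fx=.83,fy=.83)[:,:,::-1])
E
```

```text
time: 9.7
tool_pos: [0.542, -0.3559, 0.035]
ee_rot: [-3.141, 0.0, -0.0]
wrist_force: [0.5, 0.5, 0.5]
width: 0.0751
finger_force: 0.0
time: 10.3
tool_pos: [0.5447, -0.3579, 0.1734]
ee_rot: [3.133, -0.01, -0.0]
wrist_force: [0.5, -0.1, 1.0]
width: 0.0753
finger_force: 0.0
[ 0.51320353 -0.38453336  0.0285639 ] [ 0.56477977 -0.3333885   0.07275532]
```

View pics/c4.png

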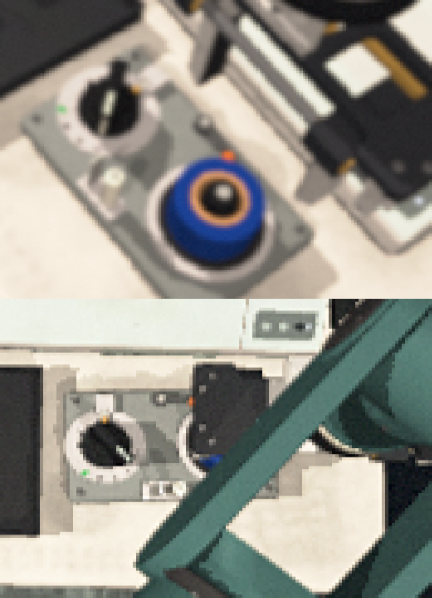

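The roll sits flat, with its top at about 0.072 on the spindle. The dial's pointer is unchanged. Next I go to the dial at about (0.537,-0.256), yaw 40°.

```bash
python3 -m crank '[[0.5,[-0.0015,-0.025,0],[0,0,0]],[0.5,[-0.002,-0.04,0],[0,0,0]],[0.5,[-0.002,-0.035,0],[0,0,0]],[0.5,[0,0,0],[0,0,-8]],[0.5,[0,0,0],[0,0,-8]],[0.5,[0,0,0],[0,0,-8]],[0.5,[0,0,0],[0,0,-8]],[0.5,[0,0,0],[0,0,-8.4]]]'
python3 -m crank '[[0.5,[0,0,0.03],[0,0,0]],[0.5,[0,0,0.03],[0,0,0]],[0.5,[0,0,0],[0,0,0]],[0.5,[0,0,0],[0,0,0]],[0.5,[0,0,0],[0,0,0]]]'
python3 - <<'E'
from h import *
s=dict(np.load("/tmp/top0.npz"));P=cloud(s);q=(P[...,0]>.59)&(P[...,0]<.66)&(P[...,1]>-.36)&(P[...,1]<-.16);print("printer",P[q][:,2].max(), P[q&(P[...,2]>.08)][:,0].min() if (q&(P[...,2]>.08)).any() else 0)
s=snap("side")
save(s,"c5.png",5,(270,230,420,345))
P=cloud(s);Z=P[...,2];q=(Z>.045)&(Z<.066)&(np.hypot(P[...,0]-.537,P[...,1]+.2565)<.026)
print(P[q].mean(0),cv2.minAreaRect(P[q][:,:2].astype(np.float32)*1000),robot.get_obs()["tool_pos"],robot.get_obs()["ee_rot"])
E
```

```text
time: 11.2
tool_pos: [0.5355, -0.2552, 0.1627]
ee_rot: [-3.137, 0.002, 0.711]
wrist_force: [0.2, 0.3, -0.8]
width: 0.047
finger_force: 0.0
time: 11.7
tool_pos: [0.5372, -0.2563, 0.1066]
ee_rot: [3.14, -0.0, 0.705]
wrist_force: [-1.0, -0.2, 0.4]
width: 0.0469
finger_force: 0.0
printer 0.9821984949477546 0.6129753567226944
[ 0.53428352 -0.25952955  0.06080014] ((536.4364624023438, -257.5884704589844), (45.60429000854492, 11.860098838806152), 40.26919937133789) [ 0.5375003  -0.25647848  0.10719108] [ 3.13891181e+00 -8.80506797e-04  7.04888008e-01]
```

View pics/c5.png

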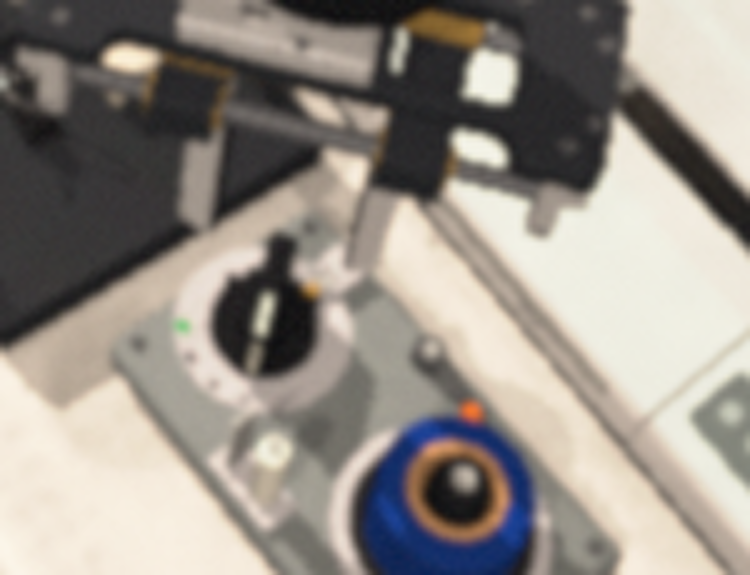

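The fingers straddle the dial bar from above. Before descending I'm checking the printer height against the gripper body.

Run:
```python
from h import *
for n in("top","side"):
    s=dict(np.load("/tmp/%s0.npz"%n));P=cloud(s)
    for x in np.arange(.6,.68,.01):
        q=(abs(P[...,0]-x)<.005)&(P[...,1]>-.36)&(P[...,1]<-.14)&(P[...,2]<.5);z=P[q][:,2];print(n,round(x,3),len(z),np.percentile(z,[50,98]).round(3) if len(z) else "")
```

```text
top 0.6 240 [0.001 0.022]
top 0.61 267 [0.001 0.029]
top 0.62 259 [0.    0.034]
top 0.63 449 [0.035 0.046]
top 0.64 304 [0.045 0.051]
top 0.65 305 [0.051 0.058]
top 0.66 318 [0.056 0.062]
top 0.67 313 [0.061 0.068]
top 0.68 282 [0.064 0.069]
side 0.6 292 [0.    0.022]
side 0.61 549 [0.    0.027]
side 0.62 469 [-0.     0.037]
side 0.63 1398 [0.029 0.044]
side 0.64 626 [0.045 0.05 ]
side 0.65 625 [0.051 0.055]
side 0.66 621 [0.056 0.06 ]
side 0.67 625 [0.061 0.065]
side 0.68 484 [0.064 0.066]
```

```bash
python3 -m crank '[[0.5,[0,0,0.015],[0,0,0]],[0.5,[0,0,0.02],[0,0,0]],[0.5,[0,0,0.02],[0,0,0]],[0.5,[0,0,0.011],[0,0,0]],[0.5,[0,0,0.004],[0,0,0]],[0.5,[0,0,0],[0,0,0]],[0.5,[0,0,0],[0,0,0]]]'
python3 -m crank '[[1,[0,0,0],[0,0,0]],[1,[0,0,0],[0,0,0]],[1,[0,0,0],[0,0,0]],[1,[0,0,0],[0,0,0]],[1,[0,0,0],[0,0,0]],[1,[0,0,0],[0,0,0]],[1,[0,0,0],[0,0,0]]]'
python3 -c "
from h import *
o=robot.get_obs();print(o['wrist_force'],o['wrist_torque'])"
```

```text
time: 12.45
tool_pos: [0.5373, -0.2564, 0.0365]
ee_rot: [3.14, -0.001, 0.705]
wrist_force: [-0.2, -0.5, 0.5]
width: 0.0468
finger_force: 0.0
time: 13.15
tool_pos: [0.5374, -0.2568, 0.0358]
ee_rot: [3.139, -0.0, 0.705]
wrist_force: [3.0, -3.3, -1.7]
width: 0.0119
finger_force: 30.0
[ 3.01605377 -3.27741642 -1.73674654] [-0.54387911 -0.598062   -0.00595172]
```

```bash
python3 -m crank '[[1,[0,0.0005,0],[0,0,5]],[1,[0,0,0],[0,0,8]],[1,[0,0,0],[0,0,8]],[1,[0,0,0],[0,0,8]],[1,[0,0,0],[0,0,8]],[1,[0,0,0],[0,0,8]],[1,[0,0,0],[0,0,8]],[1,[0,0,0],[0,0,8]]]'
python3 -c "
from h import *
o=robot.get_obs();print(o['wrist_force'],o['wrist_torque'])"
```

```text
time: 13.95
tool_pos: [0.5372, -0.2559, 0.0357]
ee_rot: [-3.141, -0.0, -0.365]
wrist_force: [1.2, -0.6, -0.2]
width: 0.0118
finger_force: 30.0
[ 1.21820721 -0.60139595 -0.18763709] [-0.01591631 -0.28338816  0.14546196]
```

```bash
python3 -m crank '[[1,[0,0,0],[0,0,6]],[1,[0,0,0],[0,0,5]],[1,[0,0,0],[0,0,3.5]],[1,[0,0,0],[0,0,0]],[1,[0,0,0],[0,0,0]],[1,[0,0,0],[0,0,0]]]'
python3 - <<'E'
from h import *
o=robot.get_obs();print(o['wrist_force'],o['wrist_torque'])
s=snap("side");t=snap("top")
f=lambda i:cv2.resize(i,(520,360),interpolation=3)
cv2.imwrite("pics/c6.png",np.hstack([f(s["color"][250:345,275:412])[:, :400],f(t["color"][175:245,320:421])[:, :400]])[:,:,::-1])
P=cloud(s);Z=P[...,2];q=(Z>.055)&(Z<.066)&(np.hypot(P[...,0]-.537,P[...,1]+.2565)<.026)
print(q.sum(),P[q].mean(0),cv2.minAreaRect(P[q][:,:2].astype(np.float32)*1000))
E
```

```text
time: 14.55
tool_pos: [0.5373, -0.2557, 0.0357]
ee_rot: [-3.14, -0.0, -0.612]
wrist_force: [2.9, 1.3, 1.5]
width: 0.0117
finger_force: 30.0
[2.91013509 1.33072364 1.47433861] [ 0.4632592  -0.40228817  0.1431138 ]
19 [ 0.55225518 -0.26719122  0.06257871] ((552.3536376953125, -267.4052734375), (7.877772808074951, 7.852800369262695), 49.01958465576172)
```

View pics/c6.png

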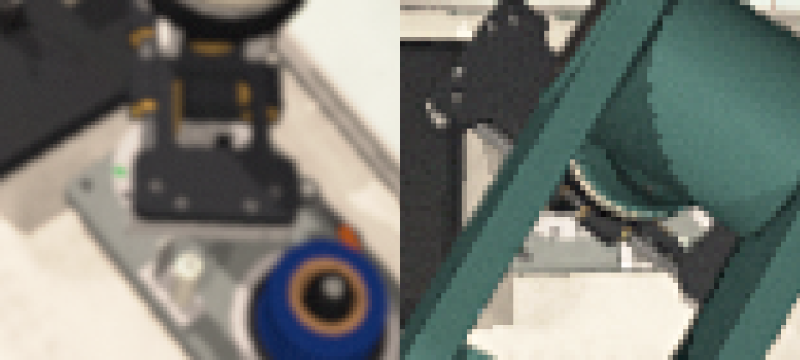

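```bash
for i in 1; do python3 -m crank '[[1,[0,0,0],[0,0,1]],[1,[0,0,0],[0,0,0]],[1,[0,0,0],[0,0,0]]]'; python3 -c "
from h import *
o=robot.get_obs();print(o['wrist_torque'])"; done
python3 -m crank '[[1,[0,0,0],[0,0,1]],[1,[0,0,0],[0,0,0]],[1,[0,0,0],[0,0,0]]]'; python3 -c "
from h import *
o=robot.get_obs();print(o['wrist_torque'])"
```

```text
time: 14.95
tool_pos: [0.5373, -0.2557, 0.0357]
ee_rot: [-3.14, 0.0, -0.63]
wrist_force: [3.4, 3.5, 2.5]
width: 0.0119
finger_force: 30.0
[ 0.92154455 -0.54471211  0.16387367]
time: 15.25
tool_pos: [0.5373, -0.2557, 0.0357]
ee_rot: [-3.14, -0.0, -0.647]
wrist_force: [2.4, 4.3, 3.6]
width: 0.012
finger_force: 30.0
[ 0.9064719  -0.52860606  0.21717978]
```

```bash
python3 -m crank '[[1,[0,0,0],[0,0,0]],[1,[0,0,0],[0,0,0]],[1,[0,0,0],[0,0,0]],[1,[0,0,0],[0,0,0]],[1,[0,0,0],[0,0,0]]]'
python3 - <<'E'
from h import *
o=robot.get_obs();print(o['wrist_torque'])
s=snap("side");P=cloud(s);hsv=cv2.cvtColor(s["color"],cv2.COLOR_RGB2HSV)
m=(hsv[...,0]>105)&(hsv[...,0]<130)&(hsv[...,1]>130)&(hsv[...,2]>40)&(np.hypot(P[...,0]-.5426,P[...,1]+.3564)<.04)
print(P[m].min(0),np.percentile(P[m],98,axis=0))
print(robot.close_job())
E
```

```text
time: 15.75
tool_pos: [0.5374, -0.2557, 0.0357]
ee_rot: [-3.14, -0.0, -0.647]
wrist_force: [2.7, 3.8, 3.1]
width: 0.0119
finger_force: 30.0
[ 0.9360483  -0.53495874  0.25587573]
[ 0.51375786 -0.38436915  0.03082554] [ 0.56475757 -0.33349222  0.0728115 ]
the job is handed in; nothing more can be done
None
```

The blue roll sits flat on the platter and is released. The job is handed in with the gripper holding the brake dial about 1.35 rad clockwise, judged from tool rotation and torque (third click is at 1.29, hard stop at 1.34), because the gripper hid the dial from both cameras.

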